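Stock the condiment caddy

TASK

Stock the wooden caddy for the customers' counter, each thing standing upright on the floor of its own compartment: the steel cocoa shaker in the wide compartment at the handle end, the pot of sugar sticks in the other wide one, the taller of the two spice jars in the narrow compartment at the handle end, and the little dropper bottle in the other narrow one. Set them down gently without dropping or knocking anything over, and leave the shorter spice jar, the steel canister and the sauce bottle where they stand.

Things in the scene. Friction and masses are not known exactly. Their poses are not given: they have to be found in the camera images.
- caddy: Open wooden caddy, fixed, any heading: 199 (x) x 173 (y) x 36 mm. Origin: centre of its underside. A steel pull handle juts 31 mm from its -x end. Walls 5 mm, floors 8 mm above the counter. Four compartments, each 92 mm long in x, centred at x = -48.5 (handle end) or +48.5 mm: the wide two (92 mm in y) at y = -35.5 mm, the narrow two (66 mm in y) at y = +48.5 mm.
- cocoa_shaker: Plain steel cocoa shaker, a round can with a low domed cap and no knob, 101 mm high; body 64 mm in diameter up to 78 mm, cap 67 mm above that; 0.24 kg. Origin: centre of its underside; z up.
- sugar_pot: White round pot, open, full of paper sugar sticks; pot 66 mm in diameter and 79 mm high (62 mm at the foot), sticks up to 118 mm; 0.2 kg. Grip the pot's wall below its rim. Origin: centre of its underside; z up.
- tall_spice_jar: The taller of two round spice jars, with a screw cap: 106 mm high, body 42 mm in diameter, cap 45 mm from 85 mm up (red cap); 0.11 kg. Origin: centre of its underside; z up.
- dropper_bottle: Small brown round bottle with a pointed black dropper cap, 102 mm high; body 33 mm in diameter up to about 60 mm, neck 24 mm, dropper 13 mm; 0.07 kg. Origin: centre of its underside; z up.
- short_spice_jar: Look-alike to leave alone: the shorter round spice jar, 96 mm high, 42 mm in diameter (yellow cap). Loose. Origin: centre of its underside; z up.
- canister: Look-alike to leave alone: larger steel canister, 79 mm in diameter, 142 mm high, with a small black knob on its lid. Loose. Origin: centre of its underside; z up.
- sauce_bottle: Look-alike to leave alone: tall round sauce bottle, 64 mm in diameter, 193 mm high. Loose. Origin: centre of its underside; z up.
Mind the look-alikes: they are no part of the job. Leave any yellow look-alike of the sugar_pot alone.

How it is judged:
By the outcome, as a careful person would: the job done as asked, in the order asked, and still so for the second after the job is handed in, with the robot touching nothing.
It also fails if it takes over 99 s, if anything falls off the work surface, if the arm or the gripper's body presses on something with over 40 N, if the wrist force passes 120 N, or if a joint passes its speed limit or range.

ROBOT

A 7-joint arm with a two-finger parallel gripper is mounted at the origin on a cart in front of the work surface, level with it; the furniture and walls round the work are solid. World frame = base frame: x ahead of the robot, y to its left, z up, the work surface at z = 0. Lengths are in m, angles in degrees, forces in N, time in s.
With the tool pointing down it reaches from about 0.425 to 0.875 m from the base axis. Payload 4.7 kg.
Tool frame: the origin (TCP) lies at the very end of the fingers, on their centre line; the grasp point (between the pads) lies 19 mm behind it; z points along the fingers, y is the line along which they close (so a half turn about z gives the same grasp; the last joint's range is limited). The gripper opens to 87 mm and grips with 3 to 60 N. Pads are 19 mm wide; open, the fingers measure 117 mm over their backs; the gripper's body (75 mm by 190 mm) begins 51 mm behind the grasp point.
Start: joints at [-66.171, 18.392, -4.016, 83.108, 1.295, 78.541, -3.26], TCP at [0.254, 0.598, 0.223] pointing down, gripper open.
Joint ranges: [-163.93, 163.93], [-17.29, 119.83], [-79.2, 71.16], [3.27, 140.29], [-89.18, 269.18], [5.43, 117.66], [-154.24, 154.24]. Speed limits (degrees/s): [147.25, 147.25, 180, 180, 180, 180, 180].

INTERFACE

Orientations are given as [roll, pitch, yaw] about the fixed x, y, z axes, in that order (R = Rz(yaw) Ry(pitch) Rx(roll)).
In Python, from cell import telemetry, cams, env gives the robot as it stands.
- The arm moves only by the tool arm_command, never from a script. Its argument "series" is text: rows parted by semicolons, each of 5 numbers parted by spaces: the shift along the tool's x, y, z in mm, then the turn about the tool's z in rad, then the closure in counts, from 0 (fully open) to 255 (shut). A call has 1 to 20 rows; each row shifts and turns the commanded pose from where the row before left it, along the tool's axes as they then stand; what a row does not reach is not made up. A row lasts 1/12 s, in which the tool goes at most 41.7 mm and 7.16 degrees, less where a joint would pass 70% of its speed; a pose out of reach is approached as far as the arm can. A call is refused whole if a number of a shift passes 41.7 or a number of a turn 0.125, either way. A call with a gripper value outside its range is refused whole. The fingers move at their own pace and stop on an object; "squeeze" is the grip in N (left out, the last holds). Time passes only in rows, so rows that do not move let the fingers close. It gives the time, the measured TCP pose, the force, the opening and the grip force at its end, in the units of the state.
- telemetry.get_obs(): the state, without advancing time (a new reading comes with each control period).
- cams.read_camera(name): name is "side" or "top" or "wrist"; returns the picture (400x640x3 uint8, blue, green, red); there is no depth.
- cams.calibration(name): a dict with "K" (3x3 intrinsics, pixels), "dist" ([k1, k2, p1, p2, k3] as OpenCV has them; the pictures are not rectified), "origin" and "rotation" of the camera in the world; the wrist camera has in their place "hand_eye" (4x4, takes a point from camera to tool coordinates, whose origin is the TCP and whose axes are the flange's). Camera axes: x right, y down, z forward; pixel columns grow to the right and rows downward; lengths in m; the calibration is good to about 2 mm. A picture is of the moment at which its call begins: read the wrist's pose just before it. calibration takes no time and is no camera call.
- env.sign_off(): hands the job in; it is judged then, once.
The state is a dict: "time_s": time; "qpos": joint angles; "joint_velocities": joint speeds; "effort": joint torques, N m; "tool_pos": TCP position; "tool_rot": TCP orientation; "force": force on the tool from outside, world axes, zero at the start; "wrist_torque": the same for the moment, N m; "grip_width": finger opening in m; "grasp_force": force on a finger pad.
Only numpy, scipy, OpenCV 4.12 (cv2) and the standard library are available. Lean on these libraries where they do the work, as an engineer would, in place of code of your own. Each camera call takes 0.05 s, during which the arm holds its last target. There are 200 camera calls.

## Working session

There is one attempt and no reset: what is moved stays moved. The work goes in short steps, Python scripts to look and compute and a tool call to move; the robot and the scene stay as the last step left them, time stands still between calls to the robot, and variables do not carry over. Pictures are saved under pics/ and viewed, at most 14 in all, crops included, and the job is handed in when it is done.

Besides the shell and the picture viewer there is one more tool, called after ">>>" as name(argument=value, ...), one argument or row to a line, values as JSON. arm_command: Moves the arm, as the interface text tells. Its arguments: {"type":"object","properties":{"series":{"type":"string"},"squeeze":{"type":"number"}},"required":["series"]}

```bash
mkdir -p pics
python3 - <<'E'
from cell import telemetry, cams, env
import cv2
o=telemetry.get_obs();print(o)
for n in("top","side"):
    cv2.imwrite(f"pics/{n}0.png",cams.read_camera(n));c=cams.calibration(n);print(n,c)
print(cams.calibration("wrist"))
E
```

```text
{'time_s': 0.0, 'qpos': array([-66.16853387,  18.43919742,  -4.01743862,  83.17440395,
         1.29610462,  78.54031033,  -3.26064842]), 'joint_velocities': array([-0.10689819, -0.0471225 ,  0.09764581, -0.06720791,  0.06590323,
       -0.08645215, -0.03521412]), 'effort': array([ 6.69216442e-04, -4.91294217e+01, -4.03397027e-01, -3.12521303e+01,
       -6.36478420e-02,  4.40403877e-02,  1.65521074e-04]), 'tool_pos': array([0.25404151, 0.59770506, 0.22146458]), 'tool_rot': array([-1.79891400e+02,  6.18665856e-03,  1.56979660e+02]), 'force': array([-0.15101375, -0.82238805, -0.09615331]), 'wrist_torque': array([-0.03912991,  0.04248252, -0.02812252]), 'grasp_force': 0.0, 'grip_width': 0.08688111693703679}
top {'K': array([[389.8668455 ,   0.        , 319.54003631],
       [  0.        , 389.8668455 , 195.49029512],
       [  0.        ,   0.        ,   1.        ]]), 'dist': array([0.00258084, 0.        , 0.        , 0.        , 0.        ]), 'origin': array([0.29151559, 0.03237569, 1.48801507]), 'rotation': array([-1.72966080e+02, -1.58625092e-01, -8.89392590e+01])}
side {'K': array
[... 258 characters left out ...]
41,  0.2406428 ,  1.13353647]), 'rotation': array([-1.35175742e+02,  8.69552539e-02, -1.00094213e+02])}
{'K': array([[341.4098951 ,   0.        , 316.00578608],
       [  0.        , 341.4098951 , 194.87618509],
       [  0.        ,   0.        ,   1.        ]]), 'dist': array([-0.06576976,  0.        ,  0.        ,  0.        ,  0.        ]), 'hand_eye': array([[ 1.26496507e-03, -9.59652979e-01, -2.81184211e-01,
         7.70103656e-02],
       [ 9.99999188e-01,  1.17040634e-03,  5.04225011e-04,
         5.62733270e-04],
       [-1.54781250e-04, -2.81184620e-01,  9.59653680e-01,
        -1.61739742e-01],
       [ 0.00000000e+00,  0.00000000e+00,  0.00000000e+00,
         1.00000000e+00]])}
```

View pics/top0.png

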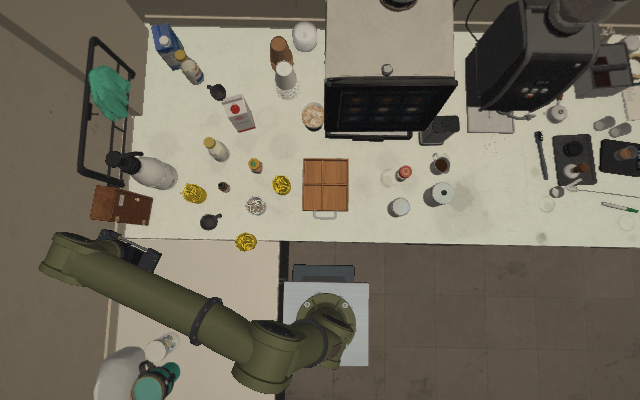

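View pics/side0.png

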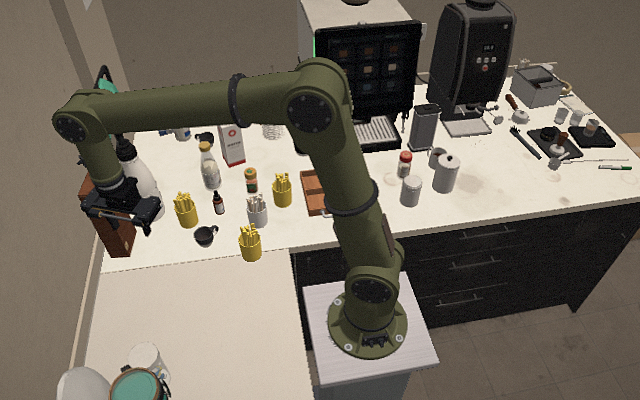

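The candidates in the top view are:
- **Shaker:** steel cans at (400,207) and (443,193). The second has a knob, so it is the canister.
- **Jars:** (404,172) with a red cap, and (255,165).
- **Pots:** white at (256,205). The yellow ones at (194,193), (282,185) and (246,242) are look-alikes.
- **Dropper:** (223,187).

The caddy handle faces the robot, at (325,214). I'll confirm these in enlarged crops.

Run:
```python
import cv2
a=cv2.imread("pics/top0.png")[150:255,205:465];cv2.imwrite("pics/topc.png",cv2.resize(a,None,fx=3,fy=3,interpolation=cv2.INTER_CUBIC))
a=cv2.imread("pics/side0.png")[135:265,200:466];cv2.imwrite("pics/sidec.png",cv2.resize(a,None,fx=3,fy=3,interpolation=cv2.INTER_CUBIC))
```

```text
(no output)
```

View pics/topc.png

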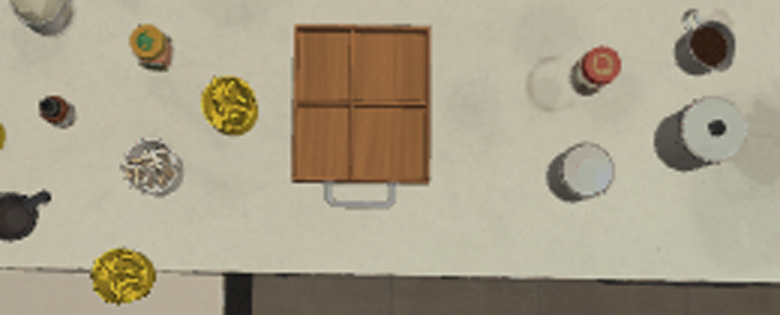

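View pics/sidec.png

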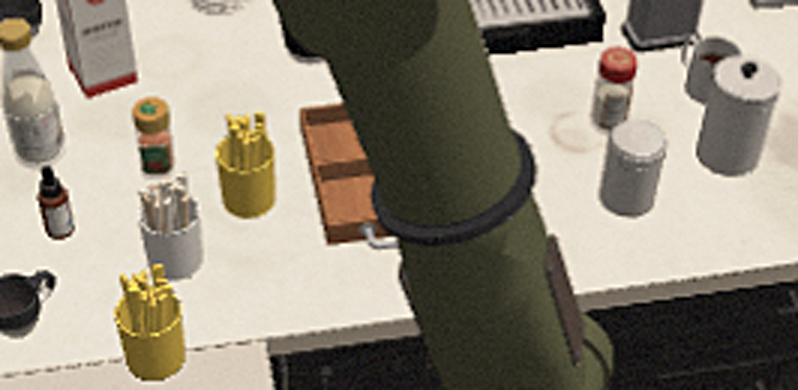

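```bash
cat > h.py <<'E'
from cell import telemetry, cams, env
import numpy as np, cv2
from scipy.spatial.transform import Rotation as Ro
def pose(name,o=None):
    c=cams.calibration(name)
    if name=="wrist":
        o=o or telemetry.get_obs(); R=Ro.from_euler("xyz",o["tool_rot"],degrees=True).as_matrix(); H=c["hand_eye"]
        return c,R@H[:3,:3],R@H[:3,3]+o["tool_pos"]
    return c,Ro.from_euler("xyz",c["rotation"],degrees=True).as_matrix(),c["origin"]
def ray(name,px,z,o=None):
    c,R,t=pose(name,o)
    u=cv2.undistortPoints(np.array([[px]],float),c["K"],c["dist"])[0,0]
    d=R@[u[0],u[1],1]; return t+d*(z-t[2])/d[2]
def proj(name,P,o=None):
    c,R,t=pose(name,o); P=(np.atleast_2d(P)-t)@R
    return cv2.projectPoints(P,np.zeros(3),np.zeros(3),c["K"],c["dist"])[0][:,0]
E
python3 - <<'E'
from h import *
T=lambda n,u,v,z:print(n,ray("top",(205+u/3,150+v/3),z).round(4))
S=lambda n,u,v,z:print(n,"side",ray("side",(200+u/3,135+v/3),z).round(4))
for p in((295,27),(430,27),(430,184),(294,182)):T("caddy",*p,.036)
T("shaker",588,169,.098);T("red",601,64,.106);T("can",714,129,.13);T("pot",151,166,.079);T("drop",46,103,.102);T("yel",147,40,.096);T("ypot",230,105,.08);T("sauce",38,5,.0)
T("cup",15,215,.05);T("yp2",123,275,.08)
S("pot",176,265,0);S("drop",59,232,0);S("shaker",632,205,0);S("red",608,123,0);S("ypot",250,207,0);S("yel",157,167,0)
E
```

```text
caddy [0.6091 0.0958 0.036 ]
caddy [ 0.6124 -0.0751  0.036 ]
caddy [ 0.4131 -0.0769  0.036 ]
caddy [0.4125 0.0924 0.036 ]
shaker [ 0.4294 -0.2607  0.098 ]
red [ 0.5555 -0.2756  0.106 ]
can [ 0.4761 -0.402   0.13  ]
pot [0.425  0.2639 0.079 ]
drop [0.4962 0.3887 0.102 ]
yel [0.5765 0.2719 0.096 ]
ypot [0.5013 0.1706 0.08  ]
sauce [0.6397 0.4317 0.    ]
cup [0.3643 0.4332 0.05  ]
yp2 [0.2936 0.2921 0.08  ]
pot side [0.4194 0.2628 0.    ]
drop side [0.4928 0.3905 0.    ]
shaker side [ 0.4184 -0.266   0.    ]
red side [ 0.5582 -0.2813  0.    ]
ypot side [0.4937 0.1708 0.    ]
yel side [0.5789 0.2721 0.    ]
```

Run:
```python
from h import *
objs={"shaker":(.4294,-.2607,.0335,0,.078,.098),"red":(.5555,-.2756,.0225,0,.106),"pot":(.425,.2639,.033,0,.079),"drop":(.4962,.3887,.0165,0,.06),"yel":(.5765,.272,.021,0,.096)}
out=[]
for n,(x0,y0) in(("top",(205,150)),("side",(200,135))):
    a=cv2.imread(f"pics/{n}0.png")[y0:y0+130,x0:x0+266];a=cv2.resize(a,None,fx=3,fy=3,interpolation=cv2.INTER_CUBIC)
    t=np.linspace(0,6.28,40)
    for x,y,r,*zs in objs.values():
        for z in zs:
            p=proj(n,np.c_[x+r*np.cos(t),y+r*np.sin(t),0*t+z]); p=((p-[x0,y0]+.5)*3-.5)
            cv2.polylines(a,[p.round().astype(int)],True,(255,0,255),1)
    for x1 in(.4128,.6107):
        p=((proj(n,[[x1,.094,.036],[x1,-.076,.036]])-[x0,y0]+.5)*3-.5);cv2.polylines(a,[p.round().astype(int)],False,(255,0,0),1)
    out.append(a[:300])
cv2.imwrite("pics/ov.png",np.vstack(out))
```

```text
(no output)
```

View pics/ov.png

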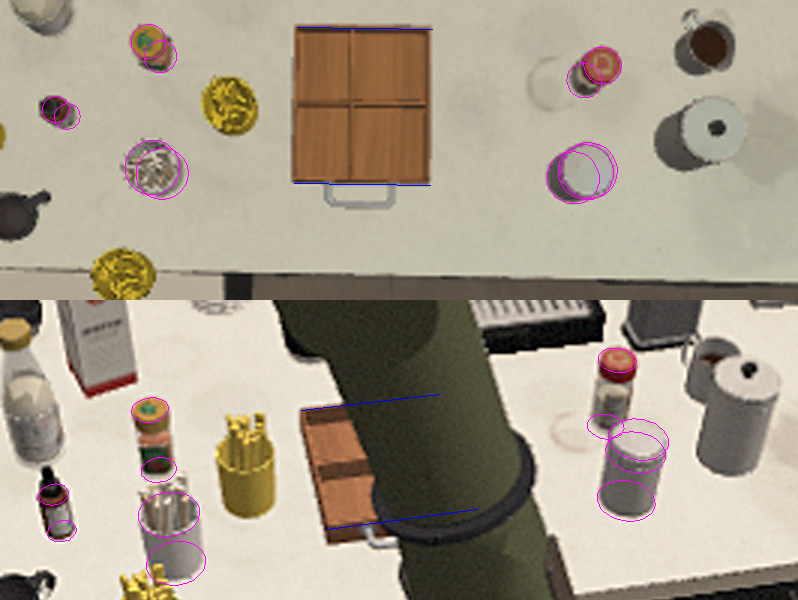

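The crop confirms all four targets. Next I move up and across for a wrist view of the pot and dropper.

>>> arm_command(
  series="-10 -6 -10 0 0;-24 -13 -4 0 0;-24 -14 -4 0 0;-24 -14 -4 0 0;-24 -14 -4 0 0;-24 -14 -4 0 0;-24 -14 0 0 0;-24 -14 0 0 0;-24 -14 0 0 0;-24 -14 0 0 0;-24 -14 0 0 0;-24 -14 0 0 0;-20 -7 0 0 0;0 0 0 0 0;0 0 0 0 0",
)

```text
time_s: 1.35
tool_pos: [0.4611, 0.3284, 0.2532]
tool_rot: [180.0, 0.0, 156.8]
force: [-0.8, 0.6, -0.6]
grip_width: 0.0869
grasp_force: 0.0
```

Run:
```python
from h import *
import pickle
o=telemetry.get_obs();a=cams.read_camera("wrist");pickle.dump(o,open("o1.pkl","wb"));cv2.imwrite("pics/w1.png",a)
print(o["time_s"],o["tool_pos"],o["tool_rot"],o["qpos"])
```

```text
1.35 [0.46110429 0.32844566 0.25320033] [1.79978370e+02 1.71835050e-02 1.56753213e+02] [-45.37404349   7.27160978   7.95998537  93.10954983  -1.01642277
  79.66248015  29.45788419]
```

View pics/w1.png

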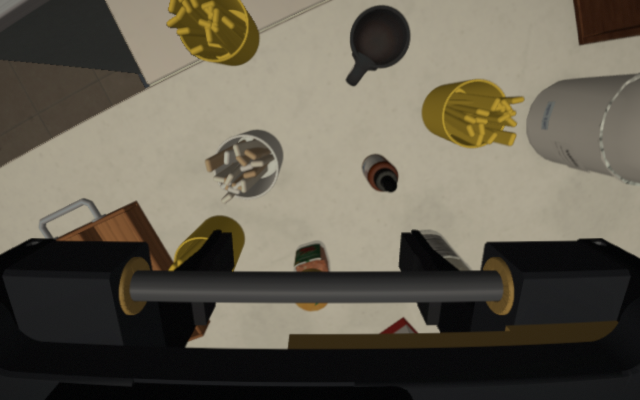

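```bash
cat >> h.py <<'E'
def overlay(name,img,o,objs,crop,f,out):
    x0,y0,x1,y1=crop;a=cv2.resize(img[y0:y1,x0:x1],None,fx=f,fy=f,interpolation=cv2.INTER_CUBIC);t=np.linspace(0,6.28,50)
    for x,y,*rz in objs:
        for r,z in rz:
            p=proj(name,np.c_[x+r*np.cos(t),y+r*np.sin(t),0*t+z],o)
            cv2.polylines(a,[((p-[x0,y0]+.5)*f-.5).round().astype(int)],True,(255,0,255),1)
    cv2.imwrite(out,a)
E
python3 - <<'E'
from h import *
import pickle
o=pickle.load(open("o1.pkl","rb"))
p=ray("wrist",(245,165),.079,o);d=ray("wrist",(390,184),.102,o);y=ray("wrist",(482,113),.08,o);print(p,d,y,ray("wrist",(230,30),.08,o))
overlay("wrist",cv2.imread("pics/w1.png"),o,[(p[0],p[1],(.033,.079),(.031,0)),(d[0],d[1],(.0165,.055),(.0165,0),(.004,.102))],(180,100,440,220),3,"pics/w1o.png")
E
```

```text
[0.4244133  0.26753648 0.079     ] [0.4927083  0.39216621 0.102     ] [0.46813291 0.50209305 0.08      ] [0.30602492 0.31039206 0.08      ]
```

View pics/w1o.png

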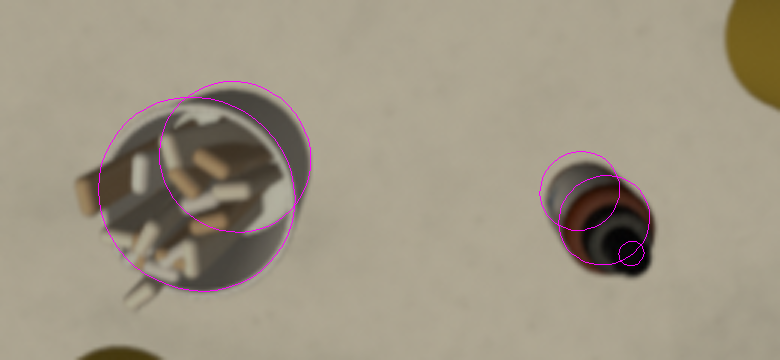

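>>> arm_command(
  series="-12 -15 0 0 0;-22 -28 0 0 0;-22 -28 0 0 0;-22 -28 0 0 0;-22 -28 0 0 0;-22 -28 0 0 0;-22 -28 0 0 0;-22 -28 0 0 0;-22 -28 0 0 0;-22 -27 0 0 0;0 0 0 0 0;0 0 0 0 0",
)

```text
time_s: 2.4
tool_pos: [0.5492, 0.0024, 0.2528]
tool_rot: [180.0, -0.0, 156.8]
force: [-1.3, 0.2, -0.7]
grip_width: 0.0873
grasp_force: 0.0
```

Run:
```python
from h import *
import pickle
o=telemetry.get_obs();a=cams.read_camera("wrist");pickle.dump(o,open("o2.pkl","wb"));cv2.imwrite("pics/w2.png",a)
print(o["time_s"],o["tool_pos"],o["tool_rot"],o["qpos"])
```

```text
2.4 [0.54915128 0.00237751 0.252779  ] [ 1.79984495e+02 -2.00605040e-03  1.56822459e+02] [-25.54502917   5.14650178  24.19184132  95.90487052  -2.15841376
  79.40119897  65.77987917]
```

>>> arm_command(
  series="-8 -15 0 0 0;-14 -33 0 0 0;-14 -33 0 0 0;-14 -34 0 0 0;-14 -34 0 0 0;-14 -34 0 0 0;-14 -34 0 0 0;-14 -31 0 0 0;0 0 0 0 0;0 0 0 0 0",
)

```text
time_s: 3.28
tool_pos: [0.5498, -0.266, 0.2522]
tool_rot: [180.0, -0.0, 156.9]
force: [0.5, 0.3, -0.4]
grip_width: 0.0871
grasp_force: 0.0
```

Run:
```python
from h import *
import pickle
o=telemetry.get_obs();a=cams.read_camera("wrist");pickle.dump(o,open("o3.pkl","wb"));cv2.imwrite("pics/w3.png",a)
print(o["time_s"],o["tool_pos"],o["tool_rot"],o["qpos"])
o2=pickle.load(open("o2.pkl","rb"))
w2=cv2.imread("pics/w2.png")
# overlays: predicted caddy top rectangle + objects
from math import cos,sin,radians
th=radians(.7);C=np.array([.5118,.0091])
R=np.array([[cos(th),-sin(th)],[sin(th),cos(th)]])
P=np.array([[-.0995,-.0865],[.0995,-.0865],[.0995,.0865],[-.0995,.0865]])@R.T+C
q=proj("wrist",np.c_[P,[.036]*4],o2);cv2.polylines(w2,[q.round().astype(int)],True,(255,0,255),1)
t=np.linspace(0,6.28,50)
for x,y,*rz in [(.4294,-.2607,(.0335,.09),(.032,0)),(.5555,-.2756,(.0225,.106),(.021,0))]:
    for r,z in rz:
        cv2.polylines(a,[proj("wrist",np.c_[x+r*np.cos(t),y+r*np.sin(t),0*t+z],o).round().astype(int)],True,(255,0,255),1)
cv2.imwrite("pics/w23.png",np.vstack([w2[:240],a[:240]]))
```

```text
3.2833 [ 0.54981966 -0.26601146  0.2522241 ] [ 1.79984727e+02 -4.05417111e-02  1.56928878e+02] [-6.213398   14.37365336 35.77109749 87.69612718 -8.46699406 80.70101089
 97.01089245]
```

View pics/w23.png

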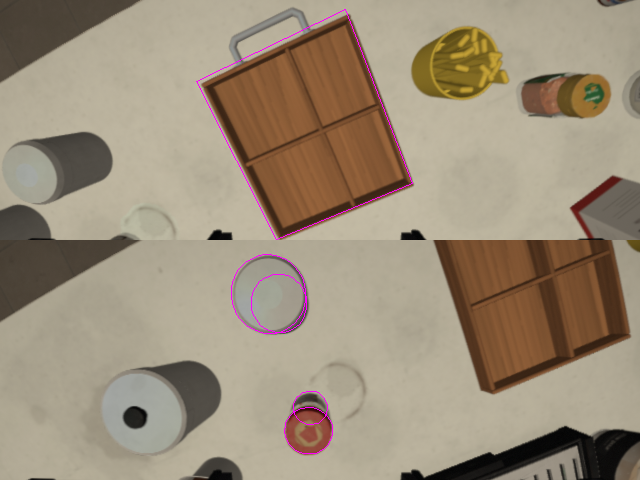

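>>> arm_command(
  series="22.8 -8.3 0 0 0;30 -12 0 0 0;30 -11 0 0 0;30 -11 0 0 0;0 0 10 0 0;0 0 30 0 0;0 0 35 0 0;0 0 35 0 0;0 0 35 0 0;0 0 30 0 0;0 0 25 0 0;0 0 14 0 0;0 0 0 0 0;0 0 0 0 60;0 0 0 0 120;0 0 0 0 120;0 0 0 0 120;0 0 0 0 120",
  squeeze=20,
)

```text
time_s: 4.83
tool_pos: [0.4306, -0.2608, 0.0398]
tool_rot: [179.9, 0.1, 157.0]
force: [1.0, 0.6, 3.4]
grip_width: 0.0647
grasp_force: 20.0
```

>>> arm_command(
  series="0 0 -8 0 120;0 0 -22 0 120;0 0 -30 0 120;0 0 -20 0 120;4 14 0 0 120;8.5 32 0 0 120;8.5 32 0 0 120;8.5 32 0 0 120;8.5 32 0 0 120;8.5 32 0 0 120;8.5 32 0 0 120;5.4 22.4 0 0 120;0 0 0 0 120;0 0 0 0 120;0 0 0 0 120",
)

```text
time_s: 6.08
tool_pos: [0.4628, -0.0281, 0.1187]
tool_rot: [-180.0, 0.0, 156.9]
force: [0.9, 0.3, -1.7]
grip_width: 0.065
grasp_force: 20.0
```

>>> arm_command(
  series="0 0 12 0 120;0 0 25 0 120;0 0 18 0 120;0 0 6 0 120;0 0 3 0 120;0 0 3 0 120;0 0 1.5 0 120;0 0 0 0 120;0 0 0 0 120",
)

```text
time_s: 6.83
tool_pos: [0.4638, -0.0272, 0.0508]
tool_rot: [180.0, 0.1, 157.0]
force: [-0.0, -0.3, -2.7]
grip_width: 0.0647
grasp_force: 20.0
```

>>> arm_command(
  series="0 0 1.5 0 120;0 0 1 0 120;0 0 0 0 120;0 0 0 0 120",
)

```text
time_s: 7.17
tool_pos: [0.4634, -0.027, 0.0478]
tool_rot: [180.0, 0.0, 157.0]
force: [0.4, -0.3, -1.0]
grip_width: 0.0648
grasp_force: 20.0
```

>>> arm_command(
  series="0 0 1 0 120;0 0 0.5 0 120;0 0 0 0 120",
)

```text
time_s: 7.42
tool_pos: [0.4639, -0.0271, 0.0478]
tool_rot: [179.9, 0.0, 157.0]
force: [-5.4, 0.8, 11.6]
grip_width: 0.0645
grasp_force: 20.0
```

>>> arm_command(
  series="0 0 0 0 110;0 0 0 0 90;0 0 0 0 50;0 0 0 0 0;0 0 0 0 0;0 0 -8 0 0;0 0 -25 0 0;0 0 -35 0 0;0 0 -40 0 0;0 0 -40 0 0;10 17 -4 0 0;18 31 0 0 0;20 34 0 0 0;20 34 0 0 0;20 34 0 0 0;20 34 0 0 0;20 34 0 0 0;21.1 38.2 0 0 0;0 0 0 0 0;0 0 0 0 0",
)

```text
time_s: 9.08
tool_pos: [0.4252, 0.2674, 0.1981]
tool_rot: [-180.0, -0.0, 157.3]
force: [-0.3, -0.4, -0.1]
grip_width: 0.0871
grasp_force: 0.0
```

Run:
```python
from h import *
o=telemetry.get_obs();a=cams.read_camera("wrist");print(o["time_s"],o["tool_pos"],o["tool_rot"])
cv2.imwrite("pics/s1.png",cams.read_camera("side"))
overlay("wrist",a,o,[(.4268,.267,(.033,.079),(.031,0))],(100,0,500,250),1.5,"pics/w4.png")
```

```text
9.0833 [0.42520355 0.26740251 0.19809858] [-1.79971919e+02 -1.66077747e-03  1.57293412e+02]
```

View pics/w4.png

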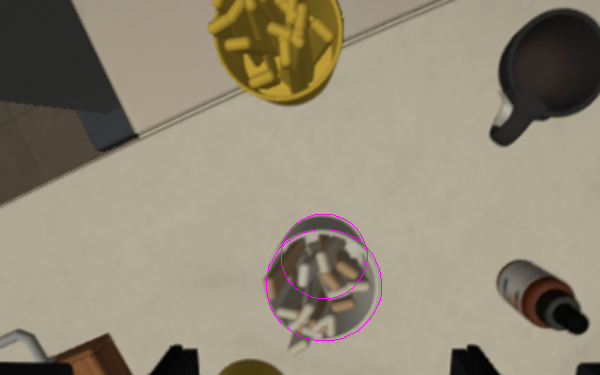

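>>> arm_command(
  series="-1.5 0 10 0 0;0 0 30 0 0;0 0 30 0 0;0 0 30 0 0;0 0 25 0 0;0 0 15 0 0;0 0 6 0 0;0 0 0 0 0;0 0 0 0 60;0 0 0 0 120;0 0 0 0 120;0 0 0 0 120;0 0 0 0 120",
  squeeze=20,
)

```text
time_s: 10.27
tool_pos: [0.4283, 0.2647, 0.0531]
tool_rot: [179.9, 0.1, 157.0]
force: [-0.4, -0.9, 3.4]
grip_width: 0.0656
grasp_force: 19.9
```

>>> arm_command(
  series="0 0 -8 0 120;0 0 -22 0 120;0 0 -30 0 120;0 0 -35 0 120;0 0 -35 0 120;0 0 -20 0 120;-8.9 -7.9 0 0 120;-18 -16 0 0 120;-24 -22 0 0 120;-24 -22 0 0 120;-24 -22 0 0 120;-24 -22 0 0 120;-24 -22 0 0 120;-24 -22 0 0 120;-24 -22 0 0 120;-24 -22 0 0 120;-16 -14 0 0 120;-6 -4 0 0 120;0 0 0 0 120;0 0 0 0 120",
)

```text
time_s: 11.93
tool_pos: [0.5634, -0.0296, 0.2012]
tool_rot: [-180.0, -0.1, 157.0]
force: [-0.5, 0.3, -1.3]
grip_width: 0.0655
grasp_force: 20.0
```

>>> arm_command(
  series="0 0 12 0 120;0 0 30 0 120;0 0 30 0 120;0 0 30 0 120;0 0 20 0 120;0 0 8 0 120;0 0 4 0 120;0 0 3 0 120;0 0 1 0 120;0 0 0 0 120;0 0 0 0 120",
)

```text
time_s: 12.85
tool_pos: [0.5651, -0.0302, 0.0653]
tool_rot: [179.9, 0.1, 157.0]
force: [0.6, 0.2, -1.6]
grip_width: 0.0653
grasp_force: 20.0
```

>>> arm_command(
  series="0 0 1 0 120;0 0 0 0 120;0 0 0 0 120",
)

```text
time_s: 13.1
tool_pos: [0.5644, -0.0304, 0.0634]
tool_rot: [180.0, 0.0, 157.0]
force: [0.0, 0.2, -2.4]
grip_width: 0.0658
grasp_force: 20.0
```

>>> arm_command(
  series="0 0 1 0 120;0 0 1 0 120;0 0 0 0 120;0 0 0 0 120",
)

```text
time_s: 13.43
tool_pos: [0.5643, -0.0304, 0.0613]
tool_rot: [180.0, 0.0, 157.0]
force: [-0.2, -1.0, -0.1]
grip_width: 0.0653
grasp_force: 20.0
```

>>> arm_command(
  series="0 0 0.7 0 120;0 0 0 0 120;0 0 0 0 120",
)

```text
time_s: 13.68
tool_pos: [0.5644, -0.0304, 0.0612]
tool_rot: [180.0, 0.0, 157.0]
force: [-2.5, -0.1, 4.8]
grip_width: 0.0653
grasp_force: 19.9
```

>>> arm_command(
  series="0 0 0 0 110;0 0 0 0 90;0 0 0 0 50;0 0 0 0 0;0 0 0 0 0;0 0 -8 0 0;0 0 -30 0 0;0 0 -40 0 0;0 0 -40 0 0;0 0 -40 0 0;-7.6 -19.2 0 0 0;-12 -32 0 0 0;-12 -32 0 0 0;-12 -32 0 0 0;-12 -32 0 0 0;-12 -32 0 0 0;-12 -32 0 0 0;-8 -18 0 0 0;0 0 0 0 0",
)

```text
time_s: 15.27
tool_pos: [0.553, -0.2823, 0.2189]
tool_rot: [-179.8, 0.1, 156.5]
force: [-0.0, -1.1, 0.6]
grip_width: 0.087
grasp_force: 0.0
```

>>> arm_command(
  series="0 0 0 -0.08 0;0 0 0 -0.12 0;0 0 0 -0.12 0;0 0 0 -0.12 0;0 0 0 -0.12 0;0 0 0 -0.12 0;0 0 0 -0.12 0;0 0 0 -0.12 0;0 0 0 -0.12 0;0 0 0 -0.12 0;0 0 0 -0.12 0;0 0 0 -0.12 0;0 0 0 -0.12 0;0 0 0 -0.12 0;0 0 0 -0.12 0;0 0 0 -0.12 0;0 0 0 -0.09 0;0 0 0 0 0;0 0 0 0 0",
)

```text
time_s: 16.85
tool_pos: [0.5474, -0.2678, 0.1807]
tool_rot: [175.5, -1.6, -118.6]
force: [-0.6, 0.6, 0.1]
grip_width: 0.0869
grasp_force: 0.0
```

Run:
```python
from h import *
o=telemetry.get_obs();a=cams.read_camera("wrist");print(o["time_s"],o["tool_pos"],o["tool_rot"],o["qpos"])
s=cams.read_camera("side")
overlay("wrist",a,o,[(.5555,-.2756,(.0225,.106),(.021,0))],(150,0,500,250),2,"pics/w5.png")
t=cams.read_camera("top")[150:230,270:420]
b=cv2.imread("pics/w5.png");t=cv2.resize(t,None,fx=2.6,fy=2.6);s=cv2.resize(s[130:255,280:440],None,fx=2.5,fy=2.5)
c=np.zeros((560,800,3),np.uint8);b=cv2.resize(b,(400,286));c[:286,:400]=b;c[:208,405:795]=t;c[215:215+s.shape[0],400:400+s.shape[1]]=s
cv2.imwrite("pics/m5.png",c)
```

```text
16.85 [ 0.54736764 -0.26783247  0.18074729] [ 175.52287841   -1.55212235 -118.58176337] [ 69.67521013  32.93104274 -65.69495619  86.55329844  29.59724238
  84.7443272  153.65036134]
```

View pics/m5.png

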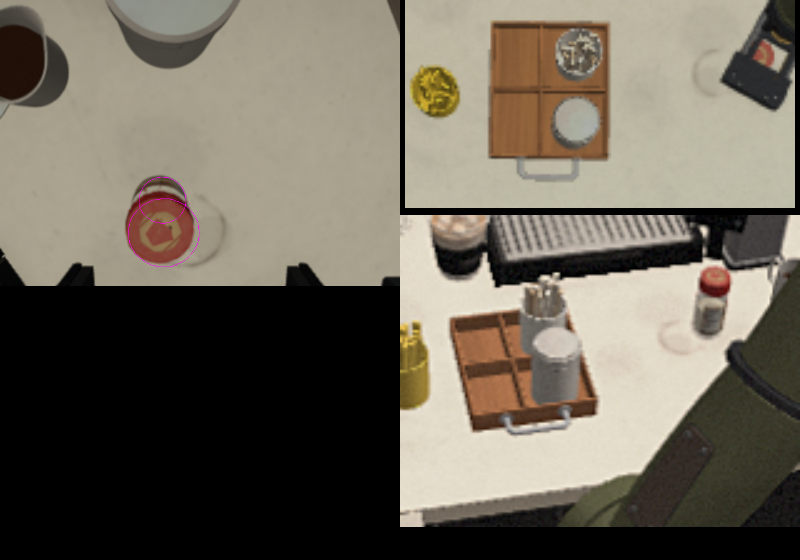

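The shaker and pot stand well in their compartments. The half turn ran joint 7 into its limit, so I'm turning the other way.

>>> arm_command(
  series="0 0 0 0.06 0;0 0 0 0.1 0;0 0 0 0.12 0;0 0 0 0.12 0;0 0 0 0.12 0;0 0 0 0.12 0;0 0 0 0 0;0 0 0 0 0",
)

```text
time_s: 17.67
tool_pos: [0.5475, -0.2688, 0.1827]
tool_rot: [177.8, -4.1, -155.0]
force: [-0.4, 0.0, -0.4]
grip_width: 0.087
grasp_force: 0.0
```

Run:
```python
from h import *
o=telemetry.get_obs();print(o["time_s"],o["tool_pos"],o["tool_rot"],o["qpos"])
```

```text
17.6667 [ 0.54747913 -0.26877161  0.18270308] [ 177.78684408   -4.14400892 -155.00761565] [ 65.42658631  28.82994182 -57.9685949   86.66234666  24.88571475
  82.90316231 120.47344045]
```

Run:
```python
from h import *
for e in([175.52287841,-1.55212235,-118.58176337],[177.78684408,-4.14400892,-155.00761565]):
    R=Ro.from_euler("xyz",e,degrees=True).as_matrix();z=R[:,2];a=np.cross(z,[0,0,-1]);print(z,np.degrees(np.arctan2(a[1],a[0])),"tool y",R[:,1])
```

```text
[-0.08146703  0.01363247 -0.9965828 ] -99.49970362875985 tool y [-0.87444419  0.47880926  0.07803238]
[-0.08176393  0.00449287 -0.9966416 ] -93.14519671253943 tool y [-0.41965332  0.9068669   0.03851629]
```

The tool now leans about 4.7° towards −x because the commanded pose was clipped. I'll rise, turn to a better yaw, then see if I can cancel the lean at the upper reach limit.

>>> arm_command(
  series="0 0 -10 0.08 0;0 0 -15 0.12 0;0 0 -15 0.12 0;0 0 -15 0.12 0;0 0 -15 0.12 0;0 0 -15 0.12 0;0 0 -15 0.12 0;0 0 -15 0.12 0;0 0 -15 0.12 0;0 0 -15 0.12 0;0 0 -15 0.12 0;0 0 -15 0.12 0;0 0 -15 0.12 0;0 0 -15 0.12 0;0 0 -15 0.12 0;0 0 -15 0.12 0;0 0 -15 0.12 0;0 0 0 0 0;0 0 0 0 0",
)

```text
time_s: 19.25
tool_pos: [0.5682, -0.2702, 0.4317]
tool_rot: [-175.4, -0.5, 90.5]
force: [0.6, -0.1, -0.5]
grip_width: 0.0872
grasp_force: 0.0
```

```bash
cat > st.py <<'E'
from h import *
o=telemetry.get_obs();R=Ro.from_euler("xyz",o["tool_rot"],degrees=True).as_matrix()
print(o["time_s"],o["tool_pos"].round(4),"rot",o["tool_rot"].round(2),"q",o["qpos"].round(1));print("toolz",R[:,2].round(4),"x",R[:,0].round(3),"y",R[:,1].round(3))
import sys
if len(sys.argv)>3: print("tool delta mm",(R.T@(np.array(sys.argv[1:4],float)-o["tool_pos"])*1000).round(1))
E
python3 st.py
```

```text
19.25 [ 0.5682 -0.2702  0.4317] rot [-175.43   -0.47   90.48] q [ 46.6  23.2 -38.8  57.3  15.4 108.3  14.4]
toolz [-0.0798  0.0075 -0.9968] x [-0.008  1.     0.008] y [ 0.997  0.009 -0.08 ]
```

>>> arm_command(
  series="15 0 0 0 0;30 0 0 0 0;34 0 0 0 0;34 0 0 0 0;34 0 0 0 0;34 0 0 0 0;34 0 0 0 0;34 0 0 0 0;21 0 0 0 0;0 0 -15 0 0;0 0 -20 0 0;0 0 -20 0 0;0 0 0 0 0;0 0 0 0 0",
)

```text
time_s: 20.42
tool_pos: [0.5713, 0.0001, 0.4878]
tool_rot: [-175.3, -0.6, 90.4]
force: [0.2, -0.4, 0.1]
grip_width: 0.0868
grasp_force: 0.0
```

```bash
python3 st.py
```

```text
20.4167 [5.713e-01 1.000e-04 4.878e-01] rot [-175.33   -0.56   90.38] q [ 29.   18.3 -45.9  57.8  12.3 113.1 -11.1]
toolz [-0.0815  0.0092 -0.9966] x [-0.007  1.     0.01 ] y [ 0.997  0.007 -0.081]
```

Now I push up past the joint 6 limit and watch the tilt.

>>> arm_command(
  series="0 0 -20 0 0;0 0 -20 0 0;0 0 -20 0 0;0 0 -20 0 0;0 0 -20 0 0;0 0 0 0 0;0 0 0 0 0",
)

```text
time_s: 21.0
tool_pos: [0.5779, -0.0011, 0.5161]
tool_rot: [-174.0, -0.2, 90.1]
force: [0.1, 0.2, -0.2]
grip_width: 0.0873
grasp_force: 0.0
```

```bash
python3 st.py
```

```text
21.0 [ 0.5779 -0.0011  0.5161] rot [-173.99   -0.2    90.13] q [ -0.   17.2  -3.4  51.5   0.5 117.3  -3. ]
toolz [-0.1048  0.0033 -0.9945] x [-0.002  1.     0.004] y [ 0.994  0.003 -0.105]
```

>>> arm_command(
  series="0 0 -20 0 0;0 0 -20 0 0;0 0 -20 0 0;0 0 0 0 0;0 0 0 0 0",
)

```text
time_s: 21.42
tool_pos: [0.575, -0.0013, 0.5404]
tool_rot: [-176.4, -0.3, 90.2]
force: [-0.1, 0.3, 1.0]
grip_width: 0.0869
grasp_force: 0.0
```

```bash
python3 st.py
```

```text
21.4167 [ 0.575  -0.0013  0.5404] rot [-176.4    -0.32   90.17] q [-10.2  16.   12.1  50.3  -4.  117.6   0. ]
toolz [-0.0629  0.0053 -0.998 ] x [-0.003  1.     0.006] y [ 0.998  0.003 -0.063]
```

Tilt went from 6° to 3.6°, the right direction. Continuing.

>>> arm_command(
  series="0 0 -20 0 0;0 0 -20 0 0;0 0 -20 0 0;0 0 -20 0 0;0 0 0 0 0;0 0 0 0 0",
)

```text
time_s: 21.92
tool_pos: [0.5669, -0.0019, 0.5744]
tool_rot: [179.9, -0.2, 90.1]
force: [0.1, -0.2, -0.8]
grip_width: 0.0872
grasp_force: 0.0
```

```bash
python3 st.py
```

```text
21.9167 [ 0.5669 -0.0019  0.5744] rot [179.88  -0.25  90.09] q [-12.   13.8  14.3  48.8  -4.1 117.6   0. ]
toolz [ 0.0021  0.0043 -1.    ] x [-0.002  1.     0.004] y [1.    0.002 0.002]
```

The tilt is now zero, at a yaw of 90°. Next is the tall jar.

>>> arm_command(
  series="0 0 10 0 0;0 0 30 0 0;-28 -1.2 34 0 0;-28 -1.2 34 0 0;-28 -1.2 34 0 0;-28 -1.2 34 0 0;-28 -1.2 34 0 0;-28 -1.2 34 0 0;-28 -1.2 34 0 0;-28 -1.2 34 0 0;-28 -1.2 34 0 0;-21.7 -0.6 28 0 0;0 0 0 0 0;0 0 0 0 0;0 0 0 0 0",
)

```text
time_s: 23.17
tool_pos: [0.5573, -0.2594, 0.2149]
tool_rot: [-180.0, -0.3, 90.1]
force: [0.8, 0.3, -0.1]
grip_width: 0.087
grasp_force: 0.0
```

```bash
python3 st.py .5555 -.2756 .045
python3 - <<'E'
from h import *
o=telemetry.get_obs();a=cams.read_camera("wrist")
overlay("wrist",a,o,[(.5555,-.2756,(.0225,.106),(.021,0))],(150,0,500,250),2,"pics/w6.png")
E
```

```text
23.1667 [ 0.5573 -0.2594  0.2149] rot [-179.98   -0.27   90.14] q [ 4.  14.8 22.5 89.8 -6.  76.7 27.3]
toolz [-3.0e-04  4.8e-03 -1.0e+00] x [-0.002  1.     0.005] y [ 1.     0.002 -0.   ]
tool delta mm [-17.   -1.8 169.8]
```

View pics/w6.png

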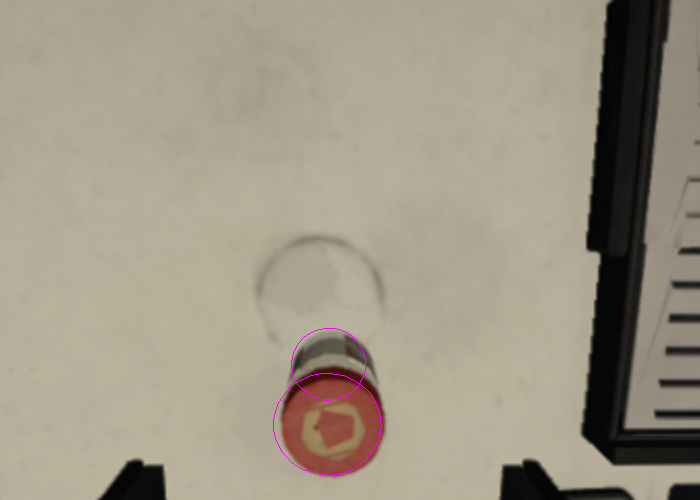

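Run:
```python
from h import *
for z in(0,.05,.1):print(ray("wrist",(150+585/2,430/2),z),ray("wrist",(150+600/2,50),z))
print(ray("top",(424,143),0),ray("top",(445,142),0),ray("side",(414,150),0),ray("side",(434,152),0))
```

```text
[ 0.70885181 -0.31502051  0.        ] [ 0.6987547  -0.13218429  0.        ]
[ 0.6888378  -0.29745213  0.05      ] [ 0.68007682 -0.13881038  0.05      ]
[ 0.66882379 -0.27988376  0.1       ] [ 0.66139894 -0.14543646  0.1       ]
[ 0.6897674  -0.37316288  0.        ] [ 0.69534407 -0.45543213  0.        ] [ 0.69564449 -0.37197754  0.        ] [ 0.67024075 -0.44607995  0.        ]
```

>>> arm_command(
  series="-17 -0.8 10 0 0;0 0 30 0 0;0 0 35 0 0;0 0 35 0 0;0 0 30 0 0;0 0 20 0 0;0 0 9 0 0;0 0 0 0 0;0 0 0 0 90;0 0 0 0 170;0 0 0 0 170;0 0 0 0 170;0 0 0 0 170;0 0 0 0 170",
  squeeze=15,
)

```text
time_s: 24.38
tool_pos: [0.556, -0.2768, 0.0461]
tool_rot: [180.0, -0.2, 90.1]
force: [0.5, 0.1, 0.5]
grip_width: 0.0549
grasp_force: 0.0
```

```bash
python3 st.py .455 .060 .13
```

```text
24.3833 [ 0.556  -0.2768  0.0461] rot [179.99  -0.22  90.08] q [  6.8  23.9  21.4  98.9 -10.2  59.1  31.8]
toolz [ 2.0e-04  3.9e-03 -1.0e+00] x [-0.001  1.     0.004] y [1.    0.001 0.   ]
tool delta mm [ 337.3 -100.5  -82.6]
```

>>> arm_command(
  series="0 0 0 0 170;0 0 0 0 170;0 0 0 0 170",
)

```text
time_s: 24.63
tool_pos: [0.5559, -0.2768, 0.0457]
tool_rot: [-180.0, -0.2, 90.1]
force: [-0.3, 0.4, 0.7]
grip_width: 0.044
grasp_force: 15.0
```

>>> arm_command(
  series="0 0 -8 0 170;0 0 -22 0 170;0 0 -30 0 170;0 0 -35 0 170;0 0 -35 0 170;0 0 -20 0 170;12 -4 0 0 170;25 -8 0 0 170;32 -10 0 0 170;32 -10 0 0 170;32 -10 0 0 170;32 -10 0 0 170;32 -10 0 0 170;32 -10 0 0 170;32 -10 0 0 170;32 -10 0 0 170;25 -7 0 0 170;16.8 -3.9 0 0 170;0 0 0 0 170;0 0 0 0 170",
)

```text
time_s: 26.3
tool_pos: [0.4514, 0.058, 0.1962]
tool_rot: [-179.9, -0.2, 90.2]
force: [-0.5, -0.4, -0.3]
grip_width: 0.0441
grasp_force: 15.0
```

```bash
python3 st.py .453 .058 .055
```

```text
26.3 [0.4514 0.058  0.1962] rot [-179.88   -0.19   90.24] q [-16.6  -4.6   5.8 111.7   0.3  73.  -10.7]
toolz [-0.002   0.0034 -1.    ] x [-0.004  1.     0.003] y [ 1.     0.004 -0.002]
tool delta mm [ -0.5   1.9 141.2]
```

>>> arm_command(
  series="0 1.5 12 0 170;0 0 30 0 170;0 0 30 0 170;0 0 30 0 170;0 0 20 0 170;0 0 10 0 170;0 0 4 0 170;0 0 3 0 170;0 0 0 0 170;0 0 0 0 170",
)

```text
time_s: 27.13
tool_pos: [0.4549, 0.0579, 0.0591]
tool_rot: [179.9, -0.3, 90.1]
force: [0.6, 0.7, -1.0]
grip_width: 0.0444
grasp_force: 15.0
```

>>> arm_command(
  series="0 0 1 0 170;0 0 1 0 170;0 0 0 0 170;0 0 0 0 170",
)

```text
time_s: 27.47
tool_pos: [0.454, 0.058, 0.0562]
tool_rot: [-180.0, -0.2, 90.1]
force: [-0.0, 0.1, -1.5]
grip_width: 0.0443
grasp_force: 15.0
```

Contact is expected at TCP z of about 0.054.

>>> arm_command(
  series="0 0 1 0 170;0 0 0.8 0 170;0 0 0 0 170;0 0 0 0 170",
)

```text
time_s: 27.8
tool_pos: [0.4538, 0.0579, 0.054]
tool_rot: [-179.9, -0.2, 90.1]
force: [0.5, 0.8, -1.3]
grip_width: 0.0444
grasp_force: 15.0
```

>>> arm_command(
  series="0 0 0.7 0 170;0 0 0 0 170;0 0 0 0 170",
)

```text
time_s: 28.05
tool_pos: [0.4539, 0.058, 0.0536]
tool_rot: [-180.0, -0.2, 90.1]
force: [-0.5, -0.9, 2.3]
grip_width: 0.0441
grasp_force: 15.0
```

>>> arm_command(
  series="0 0 0 0 160;0 0 0 0 130;0 0 0 0 80;0 0 0 0 0;0 0 0 0 0;0 0 0 0 0;0 0 -8 0 0;0 0 -25 0 0;0 0 -35 0 0;0 0 -40 0 0;0 0 -40 0 0;14 2 -17 0 0;36 5 0 0 0;36 5 0 0 0;36 5 0 0 0;36 5 0 0 0;36 5 0 0 0;36 5 0 0 0;36 5 0 0 0;34 3 0 0 0",
)

```text
time_s: 29.72
tool_pos: [0.4937, 0.3592, 0.2202]
tool_rot: [-180.0, -0.3, 90.1]
force: [0.0, -0.9, 0.2]
grip_width: 0.0873
grasp_force: 0.0
```

>>> arm_command(
  series="20 2 0 0 0;0 0 0 0 0;0 0 0 0 0",
)

```text
time_s: 29.97
tool_pos: [0.4949, 0.3784, 0.2196]
tool_rot: [-179.9, -0.2, 90.2]
force: [1.8, -0.3, 0.4]
grip_width: 0.0868
grasp_force: 0.0
```

```bash
python3 st.py .4965 .3915 .036
python3 - <<'E'
from h import *
o=telemetry.get_obs();a=cams.read_camera("wrist")
overlay("wrist",a,o,[(.4965,.3915,(.0165,.055),(.0165,0),(.005,.102)),(.468,.502,(.033,.079))],(100,0,540,250),1.3,"pics/w7.png")
s=cams.read_camera("side")[130:255,280:440];b=cv2.imread("pics/w7.png")
c=np.zeros((580,572,3),np.uint8);c[:b.shape[0],:b.shape[1]]=b;s=cv2.resize(s,(320,250));c[328:578,:320]=s
t=cv2.resize(cams.read_camera("top")[150:230,280:360],(250,250));c[328:578,322:572]=t
cv2.imwrite("pics/m7.png",c)
E
```

```text
29.9667 [0.4949 0.3784 0.2196] rot [-179.92   -0.21   90.23] q [-33.5  15.3  -7.6  87.4   1.8  77.3 -41. ]
toolz [-0.0015  0.0037 -1.    ] x [-0.004  1.     0.004] y [ 1.     0.004 -0.001]
tool delta mm [ 12.4   2.  183.6]
```

View pics/m7.png

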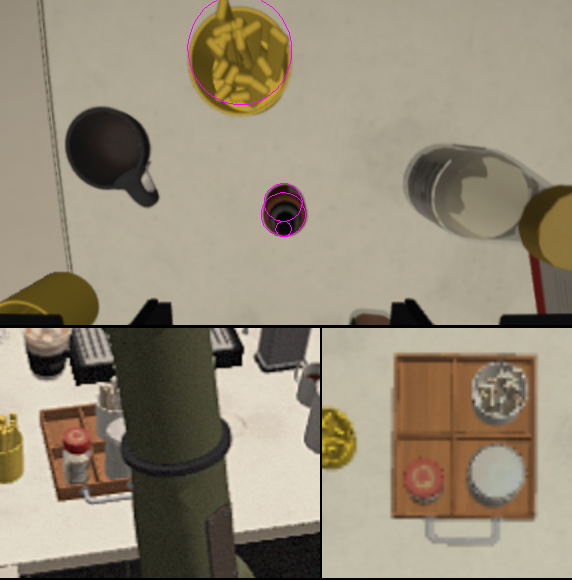

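Run:
```python
from h import *
print(ray("wrist",(100+404/1.3,185/1.3),0.0),ray("wrist",(100+404/1.3,185/1.3),0.03),ray("wrist",(100+284/1.3,222/1.3),.102),ray("wrist",(100+560/1.3,225/1.3),.19))
```

```text
[0.60303675 0.40358583 0.        ] [0.59466058 0.40742171 0.03      ] [0.49865891 0.39258367 0.102     ] [0.62349514 0.41044807 0.19      ]
```

>>> arm_command(
  series="13 2.5 10 0 0;0 0 30 0 0;0 0 35 0 0;0 0 35 0 0;0 0 35 0 0;0 0 25 0 0;0 0 9 0 0;0 0 3 0 0;0 0 0 0 0;0 0 0 0 100;0 0 0 0 200;0 0 0 0 200;0 0 0 0 200;0 0 0 0 200;0 0 0 0 200;0 0 0 0 200;0 0 0 0 200;0 0 0 0 200;0 0 0 0 200",
  squeeze=12,
)

```text
time_s: 31.7
tool_pos: [0.4977, 0.3911, 0.0377]
tool_rot: [-179.9, -0.2, 90.1]
force: [-0.2, 0.1, -0.2]
grip_width: 0.032
grasp_force: 12.0
```

```bash
python3 st.py .575 .062 .2
```

```text
31.7 [0.4977 0.3911 0.0377] rot [-179.94   -0.23   90.09] q [-34.4  24.9  -7.5  96.7   3.4  58.5 -42.9]
toolz [-0.001   0.0041 -1.    ] x [-0.002  1.     0.004] y [ 1.     0.002 -0.001]
tool delta mm [-328.5   76.6 -163.7]
```

>>> arm_command(
  series="0 0 -8 0 200;0 0 -22 0 200;0 0 -35 0 200;0 0 -40 0 200;0 0 -40 0 200;0 0 -20 0 200;-12 3 0 0 200;-25 6 0 0 200;-32 8 0 0 200;-32 8 0 0 200;-32 8 0 0 200;-32 8 0 0 200;-32 8 0 0 200;-32 8 0 0 200;-32 8 0 0 200;-32 8 0 0 200;-22 4 0 0 200;-13 2 0 0 200;0 0 0 0 200;0 0 0 0 200",
)

```text
time_s: 33.37
tool_pos: [0.577, 0.063, 0.201]
tool_rot: [-179.9, -0.3, 90.1]
force: [0.3, 1.7, -0.7]
grip_width: 0.0317
grasp_force: 12.0
```

```bash
python3 st.py .577 .063 .0457
```

```text
33.3667 [0.577 0.063 0.201] rot [-179.9    -0.29   90.05] q [-12.1  10.6   3.9  95.3  -1.1  74.2  -7.9]
toolz [-0.0017  0.0051 -1.    ] x [-0.001  1.     0.005] y [ 1.     0.001 -0.002]
tool delta mm [ -0.8   0.3 155.3]
```

>>> arm_command(
  series="0 0 12 0 200;0 0 30 0 200;0 0 35 0 200;0 0 30 0 200;0 0 25 0 200;0 0 12 0 200;0 0 5 0 200;0 0 3 0 200;0 0 0 0 200;0 0 0 0 200",
)

```text
time_s: 34.2
tool_pos: [0.5786, 0.0637, 0.0509]
tool_rot: [179.9, -0.3, 90.1]
force: [-0.3, 0.4, 0.2]
grip_width: 0.0319
grasp_force: 12.0
```

>>> arm_command(
  series="0 0 1 0 200;0 0 0.7 0 200;0 0 0 0 200;0 0 0 0 200",
)

```text
time_s: 34.53
tool_pos: [0.5776, 0.0631, 0.0481]
tool_rot: [-180.0, -0.2, 90.1]
force: [-0.4, 0.4, -0.5]
grip_width: 0.0323
grasp_force: 12.0
```

>>> arm_command(
  series="0 0 1 0 200;0 0 0.6 0 200;0 0 0 0 200;0 0 0 0 200",
)

```text
time_s: 34.87
tool_pos: [0.5772, 0.0631, 0.0459]
tool_rot: [-179.9, -0.2, 90.1]
force: [-0.2, 0.8, -1.7]
grip_width: 0.0316
grasp_force: 12.0
```

>>> arm_command(
  series="0 0 0.7 0 200;0 0 0 0 200;0 0 0 0 200",
)

```text
time_s: 35.12
tool_pos: [0.5774, 0.0632, 0.0456]
tool_rot: [-180.0, -0.2, 90.1]
force: [-0.9, 0.5, 2.8]
grip_width: 0.032
grasp_force: 12.0
```

>>> arm_command(
  series="0 0 0 0 180;0 0 0 0 150;0 0 0 0 100;0 0 0 0 50;0 0 0 0 50;0 0 0 0 50;0 0 -6 0 50;0 0 -20 0 50;0 0 -30 0 50;0 0 -40 0 50;0 0 -40 0 0;0 0 -40 0 0;30 0 0 0 0;38 0 0 0 0;38 0 0 0 0;38 0 0 0 0;38 0 0 0 0;30 0 0 0 0;0 0 0 0 0;0 0 0 0 0",
)

```text
time_s: 36.78
tool_pos: [0.5761, 0.2772, 0.2222]
tool_rot: [-179.9, -0.3, 90.4]
force: [0.4, -0.8, 0.4]
grip_width: 0.0872
grasp_force: 0.0
```

Run:
```python
from h import *
s=cv2.resize(cams.read_camera("side")[100:270,170:470],(600,340));t=cv2.resize(cams.read_camera("top")[140:225,230:470],(600,212))
cv2.imwrite("pics/fin.png",np.vstack([s,t]))
```

```text
(no output)
```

View pics/fin.png

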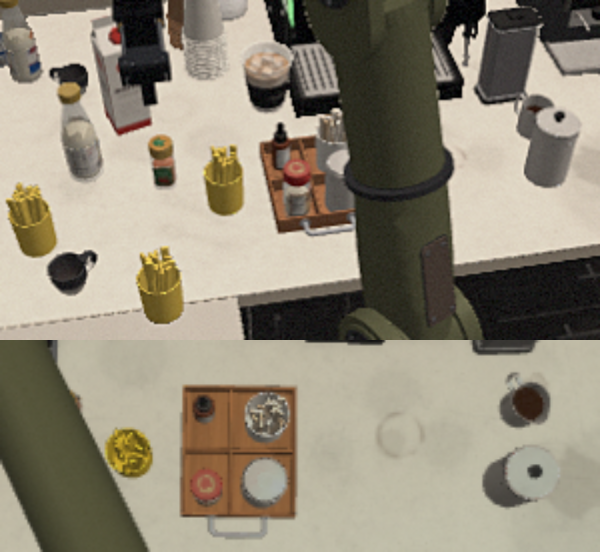

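All four things stand upright in their compartments, and the look-alikes are untouched. The gripper is clear of everything.

```bash
python3 -c "
from cell import env
print(env.sign_off())"
```

```text
the job is handed in; nothing more can be done
None
```

The caddy is stocked and the job is handed in: the final pictures show the shaker, sugar pot, tall jar and dropper bottle standing upright in the compartments you named, and the look-alikes were left alone.

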